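# Release a ratchet and bring the carrier follower up to the row

## Task

Three tube carriers have been loaded into the lane of the bench feeder. Lift the pawl out of the ratchet wheel and lay it right back so that it stays clear, then turn the wheel backward with its crank knob (counter-clockwise seen from above) until the sprung follower pad has closed the carriers up against the end stop and holds the row with a light press of about 8 N: snug, never harder than 20 N. Do not force the wheel against the engaged pawl, do not push the carriers or the follower by hand, leave the things lying round about where they are, and let go at the end.

Things in the scene. Friction and masses are not known exactly. Their poses are not given: they have to be found in the camera images.
- feeder: Grey painted base of the feeder, fixed: a 10 mm plate. Origin on the bench below the wheel's vertical axis; x points along the lane, away from the wheel. Lane floor at z = 10 mm, side rails at y = +-104 mm. The end stop, a 52 mm high cross bar (not tracked), is clamped in the lane with its face anywhere from x = 212 to 236 mm.
- wheel: Steel ratchet wheel, 112 mm across, flat, 16 saw teeth on the rim (tops at z = 56 mm). Origin on its vertical axis at bench height. Backward = counter-clockwise, +z, up to 2.7 rad; the engaged pawl blocks it after 0.04 rad. 1 rad drives the follower 22 mm along +x. It stays where left: drag 0.25 N m, 5.5 N at the knob; 1 N on the pad adds 0.5 N there. A pad force over 11 N drives it back when let go.
- knob_grip (a point): Grip point on the crank's upright round black knob: 17 mm thick, 40 mm tall, this point 22 mm above its foot and 25 mm above the crank arm. The knob spins freely on its pin, 45 mm from the wheel axis. At the start it stands on the near right side, 135 degrees clockwise from the lane direction seen from above.
- pawl: Steel pawl, 48 x 10 mm. Origin on its horizontal hinge pin, which lies along body y at z = 61 mm, left of the lane line and outside the rim. Body x points from hinge to nose, z up when engaged. It lifts by swinging the nose up and over (about -y), away from the lane; past about 75 degrees it falls back by its own weight to its rest at 149 degrees and stays there. Only its light weight holds it down.
- pawl_tab (a point): Centre of the upright finger tab on the pawl: 14 mm wide along the pawl, 8 mm thick along the hinge pin, standing from z = 60.5 mm to 93.5 mm when the pawl is engaged. This point is 38 mm from the hinge along pawl x and 24 mm above it; the tab is free on both sides.
- press_pad: Grey plate 160 x 50 x 6 mm on the front of the follower, on springs (8 N per mm, 4 mm of travel). Origin at the centre of its front face, the face that meets carrier_1; it faces along the lane's x.
- carrier_1: Ivory tube carrier, 32 mm thick along the lane, 188 mm long, 78 mm tall, loose, standing upright in the lane next to the pad. Origin at the centre of its underside, x across its thickness.
- carrier_2: The same kind of carrier, the middle one of the row.
- carrier_3: The same kind of carrier, the one nearest the end stop.
- marker: Bystander: black marker lying to the right of the wheel, 116 mm long. Origin at the centre of its underside.
- marker_cap: Bystander: black marker cap, 59 x 25 x 16 mm, lying to the left of the wheel. Origin at the centre of its underside.
- mouse: Bystander: black computer mouse, 60 x 108 x 34 mm, on the bench to the right. Origin at the centre of its underside.
- spare_carrier: Bystander: an ivory carrier with two tubes standing apart on the right, 97 mm tall. Origin at the centre of its underside.

How it is judged:
By the outcome, as a careful person would: the job done as asked, in the order asked, and still so for the second after the job is handed in, with the robot touching nothing.
It also fails if it takes over 72 s, if anything falls off the work surface, if the arm or the gripper's body presses on something with over 40 N, if the wrist force passes 120 N, or if a joint passes its speed limit or range.

## Robot

A 7-joint arm with a two-finger parallel gripper is mounted at the origin on the work surface; the furniture and walls round the work are solid. World frame = base frame: x ahead of the robot, y to its left, z up, the work surface at z = 0. Lengths are in m, angles in rad, forces in N, time in s.
With the tool pointing down it reaches from about 0.425 to 1.025 m from the base axis. Payload 9.4 kg.
Tool frame: the origin (TCP) lies between the finger pads; the fingertips stand 19 mm ahead of it and the grasp point (between the pads) is the TCP (bot.tips_ahead is the distance from the TCP to the fingertips, in m); x points along the fingers, y is the direction in which the jaws open and shut, and the axes are right-handed (so a half turn about x gives the same grasp; the last joint's range is limited). The gripper opens to 85 mm and grips with 20 to 120 N. Pads are 22 mm wide; open, the fingers measure 114 mm over their backs; the gripper's body (76 mm by 85 mm) begins 54 mm behind the grasp point. The pads swing forward as they close: fully open they stand 13 mm farther back than shut.
Start: joints at [-1.416, 0.599, -0.003, 1.599, 0.002, 0.943, -0.08], TCP at [0.167, 0.706, 0.25] pointing down, gripper open.
Joint ranges: [-2.57, 2.57], [-0.35, 1.97], [-1.29, 1.29], [0.11, 2.56], [-1.05, 4.19], [0.11, 1.86], [-2.63, 2.63]. Speed limits (rad/s): [2.22, 2.22, 3.01, 3.01, 3.14, 3.14, 3.14].

## Interface

Orientations are given as a unit quaternion [w, x, y, z].
In Python, from plant import bot gives the robot as it stands. The module is installed in compiled form; this text tells all that it offers.
- The arm moves only by the shell command python3 -m handwheel 'ROWS' [OPENING] [FORCE]. ROWS is JSON, a list of rows, each a list of 2 entries, a list of its own where there are three numbers: the shift along the tool's x, y, z in m, then the turn, a rotation vector about the tool's x, y, z in degrees. A call has 1 to 12 rows; each row is the pose to reach, as a shift and turn from the pose commanded when the call began, along the tool's axes at that moment; what a row does not reach only later rows make up. A row lasts 1/10 s, in which the tool goes at most 50 mm and 8.59 degrees, less where a joint would pass 70% of its speed; a pose out of reach is approached as far as the arm can. A call with a gripper value outside its range is refused whole. OPENING is the opening, from 0 (shut) to 1 (fully open), set as the call begins (- or left out, the last holds). The fingers move at their own pace and stop on an object; FORCE is the grip in N (left out, the last holds). Time passes only in rows, so rows that repeat a pose let the fingers close. It gives the time, the measured TCP pose, the force and the opening at its end, in the units of the state.
- bot.get_obs(): the state, without advancing time (a new reading comes with each control period).
- bot.snapshot(name): name is "side" or "top" or "wrist"; returns (picture, depth): 420x560x3 uint8, blue, green, red; 420x560 float32, m along the optical axis (not along the pixel's ray), 0 where there is no reading.
- bot.camera_info(name): a dict with "fovy" (degrees; the focal length in pixels is half the picture's height over the tangent of half this angle, whatever the lens; pixels are square), "cx", "cy" (the principal point, pixels), "position" and "attitude" of the camera in the world; the wrist camera has in their place "mount" (4x4, takes a point from camera to tool coordinates, whose origin is the TCP and whose axes are the tool frame's). Camera axes: x right, y up, looking along -z (the intrinsics and any distortion apply to the point x, -y, -z); pixel columns grow to the right and rows downward; lengths in m; the calibration is good to about 2 mm. A picture is of the moment at which its call begins: read the wrist's pose just before it. camera_info takes no time and is no camera call.
- bot.sign_off(): hands the job in, once; it reports no verdict.
The state is a dict: "time": time; "joints": joint angles; "joint_vel": joint speeds; "effort": joint torques, N m; "eef_pos": TCP position; "orientation": TCP orientation; "ft_force": force on the tool from outside, world axes, zero at the start; "torque": the same for the moment, N m; "grip_width": opening from 0.0 (shut) to 1.0 (fully open).
Only numpy, scipy, OpenCV 4.12 (cv2) and the standard library are available. Lean on these libraries where they do the work, as an engineer would, in place of code of your own. Each camera call takes 0.05 s, during which the arm holds its last target. There are 200 camera calls.

## Working session

There is one attempt and no reset: what is moved stays moved. The work goes in short steps, Python scripts to look and compute and a shell command to move; the robot and the scene stay as the last step left them, time stands still between calls to the robot, and variables do not carry over. Pictures are saved under pics/ and viewed, about 8 in all and at most 12, crops included, and the job is handed in when it is done.

```bash
mkdir -p pics
cat > h.py <<'E'
import numpy as np, cv2
from plant import bot
from scipy.spatial.transform import Rotation as R
def rot(q): return R.from_quat([q[1],q[2],q[3],q[0]]).as_matrix()
def cam(n,obs=None):
    c=bot.camera_info(n); f=210/np.tan(np.radians(c['fovy'])/2)
    if n=='wrist':
        o=obs or bot.get_obs(); T=np.eye(4);T[:3,:3]=rot(o['orientation']);T[:3,3]=o['eef_pos'];M=T@np.array(c['mount'])
        return f,c['cx'],c['cy'],M[:3,3],M[:3,:3]
    a=np.array(c['attitude']); Rm=a if a.shape==(3,3) else rot(a)
    return f,c['cx'],c['cy'],np.array(c['position']),Rm
def ray(C,u,v):
    f,cx,cy,p,Rm=C
    return Rm@np.array([(u-cx)/f,-(v-cy)/f,-1])
def onplane(C,u,v,z):
    d=ray(C,u,v); return C[3]+d*(z-C[3][2])/d[2]
def deproj(C,u,v,dep): return C[3]+ray(C,u,v)*dep
def proj(C,P):
    f,cx,cy,p,Rm=C; q=Rm.T@(np.array(P)-p); return cx+f*q[0]/-q[2], cy-f*q[1]/-q[2]
E
python3 - <<'E'
from h import *
for n in ['side','top','wrist']:
    c=bot.camera_info(n);print(n,c)
    o=bot.get_obs();p,d=bot.snapshot(n); cv2.imwrite(f'pics/{n}0.png',p); np.savez(f'{n}0.npz',p=p,d=d)
print(bot.get_obs())
E
```

```text
side {'fovy': 42.699064427773024, 'cx': 284.96419943935547, 'cy': 209.41413900029715, 'position': array([0.63224465, 1.03872986, 0.5074291 ]), 'attitude': array([0.02960269, 0.01257557, 0.5677023 , 0.8226054 ])}
top {'fovy': 51.799417881924164, 'cx': 282.8793806331313, 'cy': 211.7551444023809, 'position': array([ 0.42238399, -0.0542466 ,  1.02671307]), 'attitude': array([ 0.70607298,  0.05714917, -0.06795518, -0.70255036])}
wrist {'fovy': 66.67626624564937, 'cx': 288.96805019181414, 'cy': 212.24151534395676, 'mount': array([[ 4.89900697e-04,  3.20623218e-01, -9.47206689e-01,
        -1.24256813e-01],
       [ 9.99999814e-01, -5.01883861e-04,  3.47321225e-04,
        -9.99768711e-04],
       [-3.64028502e-04, -9.47206683e-01, -3.20623404e-01,
        -8.28247171e-02],
       [ 0.00000000e+00,  0.00000000e+00,  0.00000000e+00,
         1.00000000e+00]])}
{'time': 0.15, 'joints': array([-1.41572537,  0.59990531, -0.00252797,  1.59993725,  0.00180387,
        0.94290629, -0.07980653]), 'joint_vel': array([-4.68299501e-05, -1.39100801e-03,  6.51739099e-04, -2.57716524e-03,
       -2.15121599e-04, -1.70346378e-03, -1.10251223e-03]), 'effort': array([ 3.93870694e-03, -7.76996326e+01,  1.56702183e+00, -2.58234000e+01,
        1.24973670e-02,  6.85358187e-03, -2.57783375e-05]), 'eef_pos': array([0.16647335, 0.70529203, 0.24964476]), 'orientation': array([ 0.70236202,  0.08133746,  0.70236926, -0.08215371]), 'ft_force': array([-0.6349572 ,  0.62465766,  0.78117837]), 'torque': array([-0.02674257,  0.04953085,  0.03333338]), 'grip_width': 1.0008037571024273}
```

View pics/top0.png

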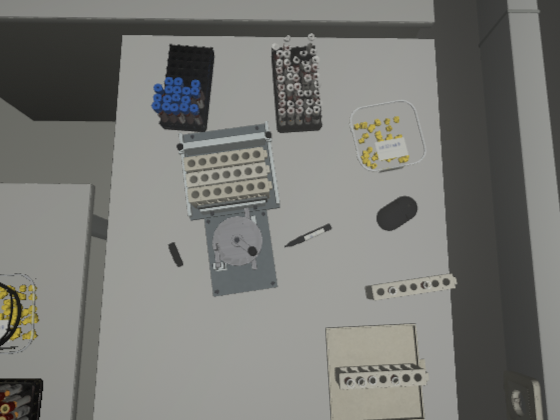

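View pics/side0.png

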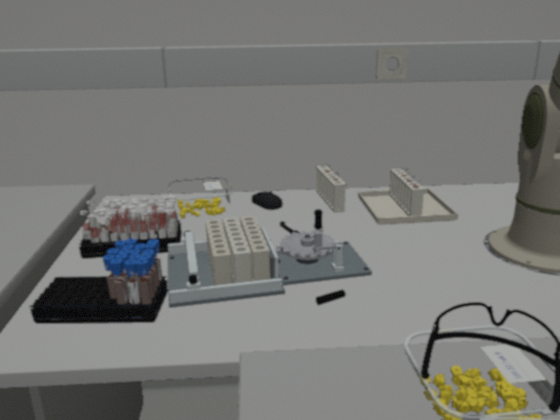

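Top view: the wheel hub is near (238,240), the black knob near (253,251), the pawl near (219,263) and the carriers near (228,175). Next, zoomed crops and metric points.

Run:
```python
from h import *
t=np.load('top0.npz');s=np.load('side0.npz')
a=cv2.resize(t['p'][115:305,165:345],None,fx=3.15,fy=3.15,interpolation=cv2.INTER_CUBIC)
b=cv2.resize(s['p'][195:295,230:380],None,fx=4,fy=4,interpolation=cv2.INTER_CUBIC)
cv2.imwrite('pics/c1.png',a);cv2.imwrite('pics/c2.png',b)
C=cam('top')
for n,u,v,z in [('hub',238,240,.05),('knob',253,251,.08),('pawl',219,263,.06),('plateBL',215,294,.01),('plateBR',275,288,.01),('plateTL',180,130,.01),('plateTR',270,125,.01),('c1',230,190,.078),('marker',308,236,.01),('cap',176,254,.01)]:
    print(n,onplane(C,u,v,z).round(3),deproj(C,u,v,t['d'][v,u]).round(3))
```

```text
hub [0.532 0.032 0.05 ] [0.53  0.031 0.069]
knob [ 0.504 -0.003  0.08 ] [ 0.502 -0.005  0.107]
pawl [0.479 0.073 0.06 ] [0.479 0.071 0.07 ]
plateBL [0.411 0.086 0.01 ] [0.411 0.086 0.011]
plateBR [ 0.425 -0.052  0.01 ] [ 0.425 -0.052  0.002]
plateTL [0.807 0.185 0.01 ] [0.811 0.187 0.   ]
plateTR [ 0.823 -0.037  0.01 ] [ 0.825 -0.037  0.003]
c1 [0.641 0.05  0.078] [0.648 0.054 0.048]
marker [ 0.547 -0.129  0.01 ] [ 0.546 -0.129  0.018]
cap [0.503 0.18  0.01 ] [0.502 0.179 0.016]
```

View pics/c1.png

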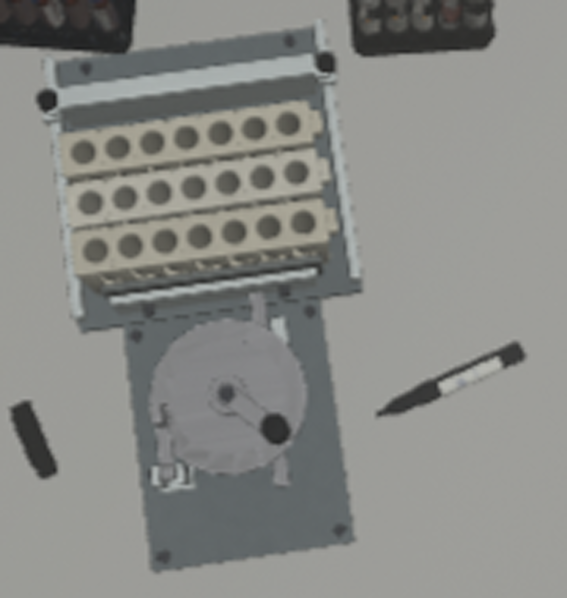

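View pics/c2.png

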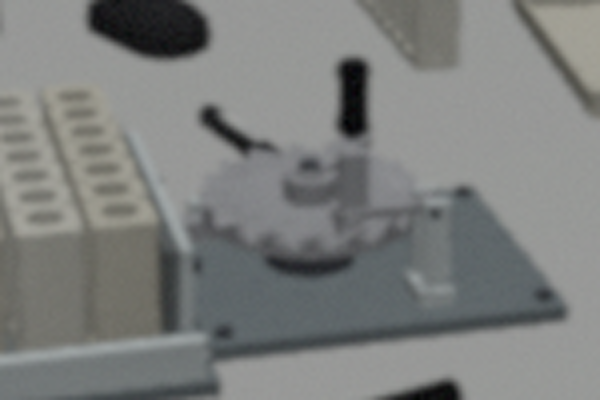

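```bash
cat >> h.py <<'E'
def goal(P,yaw,o=None,tilt=None):
    """shift & rotvec(deg) in tool axes to reach TCP P, tool down, tool y axis at world heading yaw(deg)"""
    o=o or bot.get_obs(); R0=rot(o['orientation']); p=np.array(o['eef_pos'])
    y=np.array([np.cos(np.radians(yaw)),np.sin(np.radians(yaw)),0]); x=np.array([0,0,-1.]); z=np.cross(x,y)
    R1=np.stack([x,y,z],1)
    return (R0.T@(np.array(P)-p)).round(4), np.degrees(R.from_matrix(R0.T@R1).as_rotvec()).round(1)
E
python3 - <<'E'
from h import *
o=bot.get_obs(); print(rot(o['orientation']).round(3))
C=cam('top'); S=cam('side')
h=onplane(C,219,265.8,.061);yaw=np.radians(5.8);x=np.array([np.cos(yaw),np.sin(yaw),0])
tab=h+.038*x+[0,0,.024]; print('hinge',h,'tab',tab, 'proj top',proj(C,tab),'side',proj(S,tab),'hingeside',proj(S,h),'knob',proj(S,[.503,-.004,.107]))
for y in(95.8,-84.2): print(y,goal([.47,.04,.25],y))
E
```

```text
[[-0.     0.23   0.973]
 [-0.001  0.973 -0.23 ]
 [-1.    -0.001  0.   ]]
hinge [0.47286715 0.07225505 0.061     ] tab [0.51067262 0.07609519 0.085     ] proj top (np.float64(216.31433106120988), np.float64(247.70980611182543)) side (np.float64(318.6515901908272), np.float64(234.98534757521267)) hingeside (np.float64(337.19783746665604), np.float64(244.58322227255437)) knob (np.float64(317.74435884487343), np.float64(209.92042713916484))
95.8 (array([ 4.000e-04, -5.778e-01,  4.482e-01]), array([-19.1,  -0. ,   0.1]))
-84.2 (array([ 4.000e-04, -5.778e-01,  4.482e-01]), array([1.609e+02, 1.000e-01, 0.000e+00]))
```

```bash
python3 -m handwheel '[[[0,-0.02,0.015],[-1,0,0]],[[0,-0.055,0.043],[-2,0,0]],[[0,-0.093,0.072],[-3,0,0]],[[0,-0.131,0.102],[-5,0,0]],[[0,-0.169,0.131],[-7,0,0]],[[0,-0.207,0.16],[-9,0,0]],[[0,-0.245,0.19],[-11,0,0]],[[0,-0.283,0.22],[-13,0,0]],[[0,-0.321,0.25],[-15,0,0]],[[0,-0.359,0.279],[-17,0,0]],[[0,-0.397,0.308],[-19.1,0,0]],[[0,-0.435,0.337],[-19.1,0,0]]]' 0.4 20
python3 - <<'E'
from h import *
print(goal([.47,.04,.25],95.8),bot.get_obs()['eef_pos'])
E
```

```text
time: 1.35
eef_pos: [0.3951, 0.203, 0.2504]
orientation: [0.706, -0.036, 0.706, 0.036]
ft_force: [2.2, 0.4, 1.0]
grip_width: 0.401
(array([ 0.0004, -0.1698,  0.0578]), array([ 0.1,  0. , -0. ])) [0.39507668 0.20296512 0.25039641]
```

```bash
python3 -m handwheel '[[[0,-0.04,0.014],[0,0,0]],[[0,-0.085,0.029],[0,0,0]],[[0,-0.13,0.044],[0,0,0]],[[0,-0.16,0.055],[0,0,0]],[[0,-0.17,0.058],[0,0,0]],[[0,-0.17,0.058],[0,0,0]],[[0,-0.17,0.058],[0,0,0]]]'
python3 - <<'E'
from h import *
o=bot.get_obs();p,d=bot.snapshot('wrist');print(o['eef_pos'],o['ft_force'])
import pickle;pickle.dump((o,p,d),open('w1.pkl','wb'))
cv2.imwrite('pics/w1.png',cv2.resize(p,(784,588),interpolation=cv2.INTER_CUBIC))
E
```

```text
time: 2.05
eef_pos: [0.4691, 0.0426, 0.2502]
orientation: [0.706, -0.036, 0.706, 0.036]
ft_force: [0.3, 0.2, -0.3]
grip_width: 0.405
[0.46908935 0.04256615 0.25016179] [ 0.34977886  0.20869614 -0.31656701]
```

View pics/w1.png

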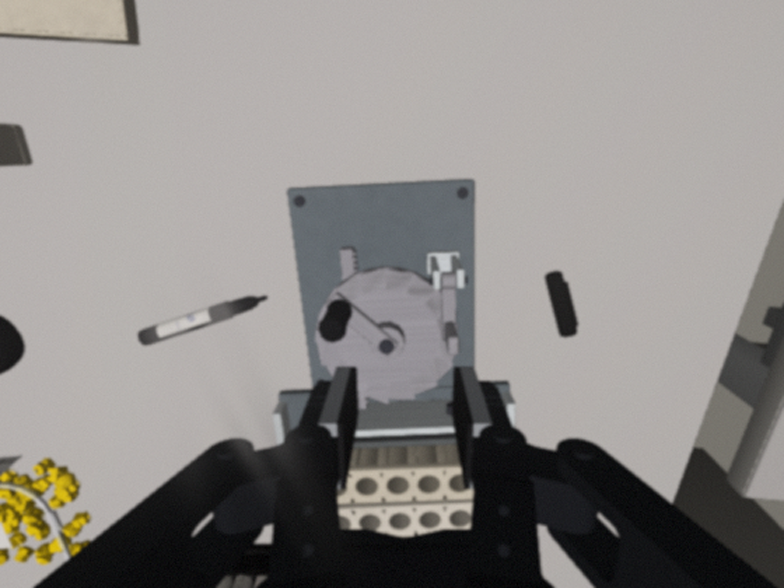

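Wrist view: hub (386,346), knob top about (331,326), pawl from the bracket (450,283) to the nose/tab (450,345), all in the 1.4x picture. I'll refine with the depth image.

Run:
```python
from h import *
import pickle
o,p,d=pickle.load(open('w1.pkl','rb'));C=cam('wrist',o)
vv,uu=np.mgrid[165:290,210:345]
P=np.array([deproj(C,u,v,d[v,u]) for u,v in zip(uu.ravel(),vv.ravel())]).reshape(*uu.shape,3)
g=cv2.cvtColor(p,cv2.COLOR_BGR2GRAY)[165:290,210:345]
kn=(g<45)&(P[...,2]>.1)&(P[...,2]<.13);print('knob top',kn.sum(),np.median(P[kn],0).round(4))
sub=(uu>308)&(uu<335)&(vv<258)
for zl,zh in[(.052,.064),(.064,.075),(.075,.09),(.088,.1)]:
    m=sub&(P[...,2]>zl)&(P[...,2]<zh)
    if m.sum(): print(zl,m.sum(),P[m].mean(0).round(4),P[m].min(0).round(3),P[m].max(0).round(3))
for a,b,z in[(275.7,247.1,.069),(236.4,232.9,.107),(322.5,249,.0935),(320,203,.061)]: print(onplane(C,a,b,z).round(4))
big=cv2.resize(p[165:280,220:345],None,fx=6,fy=5,interpolation=cv2.INTER_CUBIC);big=cv2.convertScaleAbs(big,alpha=1.3)
cv2.imwrite('pics/w1c.png',big)
```

```text
knob top 260 [ 0.5005 -0.0018  0.1087]
0.052 350 [0.4996 0.0742 0.0585] [0.465 0.062 0.052] [0.544 0.089 0.064]
0.064 428 [0.4833 0.0745 0.0662] [0.465 0.062 0.064] [0.52  0.087 0.075]
0.075 56 [0.5076 0.0776 0.0825] [0.506 0.075 0.075] [0.518 0.082 0.09 ]
0.088 122 [0.5119 0.0788 0.0935] [0.506 0.075 0.089] [0.52  0.084 0.096]
[0.529  0.0339 0.069 ]
[ 0.5009 -0.0028  0.107 ]
[0.5149 0.079  0.0935]
[0.4786 0.0747 0.061 ]
```

View pics/w1c.png

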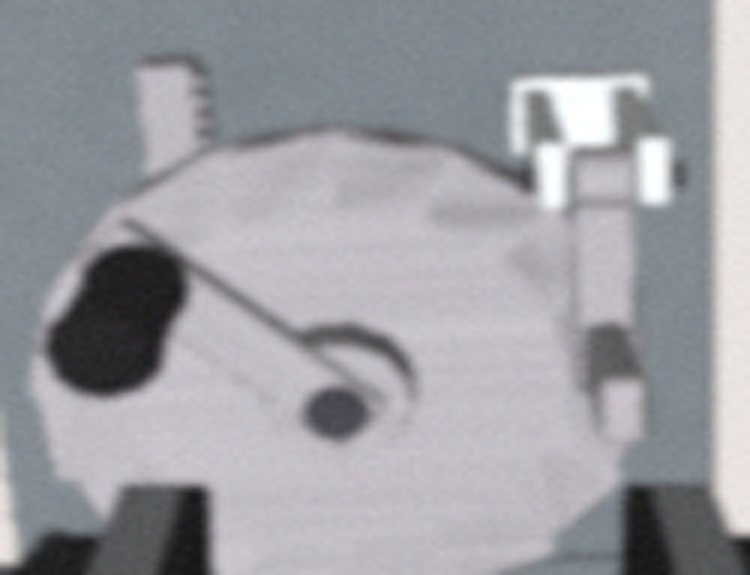

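The crop confirms it: tab top at (620,405), pawl in line with its hinge at (605,175). Moving down around the tab.

```bash
python3 -m handwheel '[[[0.01,0.016,0.024],[0,0,0]],[[0.04,0.032,0.047],[0,0,0]],[[0.075,0.032,0.047],[0,0,0]],[[0.105,0.032,0.047],[0,0,0]],[[0.13,0.032,0.047],[0,0,0]],[[0.148,0.032,0.047],[0,0,0]],[[0.155,0.032,0.047],[0,0,0]],[[0.155,0.032,0.047],[0,0,0]],[[0.155,0.032,0.047],[0,0,0]]]'
python3 - <<'E'
from h import *
o=bot.get_obs();p,d=bot.snapshot('wrist');print(o['eef_pos'],o['ft_force'],goal([.5125,.0788,.095],96))
import pickle;pickle.dump((o,p,d),open('w2.pkl','wb'))
cv2.imwrite('pics/w2.png',cv2.resize(p[150:420,120:480],None,fx=2.1,fy=2.1,interpolation=cv2.INTER_CUBIC))
E
```

```text
time: 3.0
eef_pos: [0.5132, 0.0789, 0.096]
orientation: [0.706, -0.036, 0.706, 0.036]
ft_force: [-0.4, -0.5, 0.2]
grip_width: 0.399
[0.51322728 0.07892752 0.09595071] [-0.38305678 -0.50683913  0.18977757] (array([ 0.0012,  0.0001, -0.0009]), array([-0.1,  0.1, -0. ]))
```

View pics/w2.png

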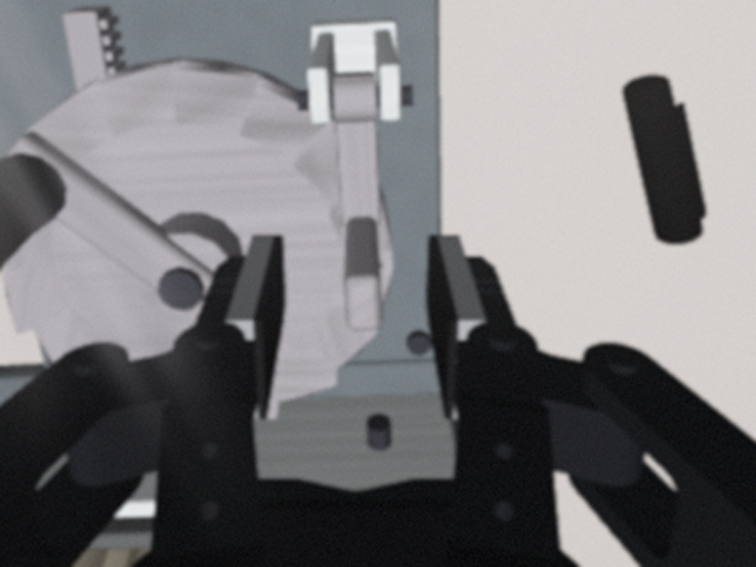

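The tab stands centred between the pads. Close, then swing it along the arc.

```bash
python3 -m handwheel '[[[0,0,0],[0,0,0]],[[0,0,0],[0,0,0]],[[0,0,0],[0,0,0]],[[0,0,0],[0,0,0]],[[0,0,0],[0,0,0]],[[0,0,0],[0,0,0]]]' 0 20
python3 -m handwheel '[[[-0.003,0,-0.003],[0,0,0]],[[-0.006,0,-0.007],[0,0,0]],[[-0.011,0,-0.014],[0,0,0]],[[-0.0145,0,-0.0225],[0,0,0]],[[-0.016,0,-0.0315],[0,0,0]],[[-0.0165,0,-0.0405],[0,0,0]],[[-0.0155,0,-0.0495],[0,0,0]],[[-0.013,0,-0.058],[0,0,0]],[[-0.0085,0,-0.066],[0,0,0]],[[-0.003,0,-0.073],[0,0,0]],[[0.003,0,-0.079],[0,0,0]],[[0.003,0,-0.079],[0,0,0]]]'
```

```text
time: 3.65
eef_pos: [0.5135, 0.0801, 0.0962]
orientation: [0.707, -0.036, 0.705, 0.037]
ft_force: [-2.1, 6.3, 4.6]
grip_width: 0.087
time: 4.85
eef_pos: [0.4338, 0.0693, 0.0925]
orientation: [0.706, -0.036, 0.706, 0.035]
ft_force: [-1.9, -4.0, 5.5]
grip_width: 0.088
```

Grip held at 8 mm throughout. Release so it falls back, then rise to look.

```bash
python3 -m handwheel '[[[0,0,-0.003],[0,0,0]],[[0,0,-0.005],[0,0,0]],[[0,0,-0.005],[0,0,0]],[[0,0,-0.005],[0,0,0]],[[-0.03,0,-0.005],[0,0,0]],[[-0.07,0,-0.005],[0,0,0]],[[-0.11,0,-0.005],[0,0,0]],[[-0.14,0,-0.005],[0,0,0]],[[-0.15,0,0.0],[0,0,0]],[[-0.15,0,0.0],[0,0,0]],[[-0.15,0,0],[0,0,0]]]' 0.4
python3 - <<'E'
from h import *
o=bot.get_obs();p,d=bot.snapshot('wrist');print(o['eef_pos'],o['ft_force'],goal([.5005,-.002,.25],96))
C=cam('wrist',o)
import pickle;pickle.dump((o,p,d),open('w3.pkl','wb'))
cv2.imwrite('pics/w3.png',cv2.resize(p[130:420,120:480],None,fx=2,fy=2,interpolation=cv2.INTER_CUBIC))
E
```

```text
time: 5.95
eef_pos: [0.4342, 0.0702, 0.242]
orientation: [0.706, -0.036, 0.706, 0.036]
ft_force: [-0.4, -0.2, -0.1]
grip_width: 0.399
[0.43420992 0.07019102 0.24198431] [-0.35630731 -0.23105029 -0.09279968] (array([-0.0085, -0.0785,  0.0589]), array([-0.2, -0.1,  0. ]))
```

View pics/w3.png

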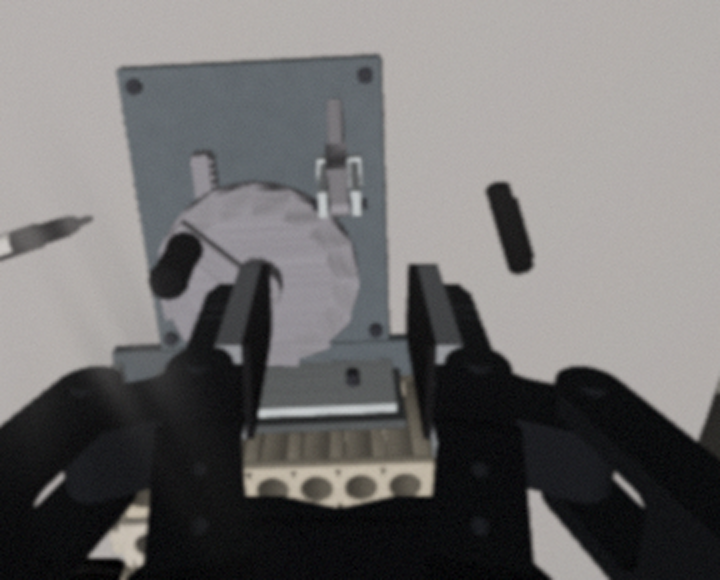

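The pawl now lies right back, its nose at (335,100) pointing away from the wheel. On to the knob.

```bash
python3 -m handwheel '[[[0,-0.035,0.027],[0,0,0]],[[0,-0.07,0.052],[0,0,0]],[[0.01,-0.0785,0.059],[0,0,0]],[[0.045,-0.0785,0.059],[0,0,0]],[[0.08,-0.0785,0.059],[0,0,0]],[[0.11,-0.0785,0.059],[0,0,0]],[[0.135,-0.0785,0.059],[0,0,0]],[[0.1485,-0.0785,0.059],[0,0,0]],[[0.1485,-0.0785,0.059],[0,0,0]],[[0.1485,-0.0785,0.059],[0,0,0]]]'
python3 - <<'E'
from h import *
o=bot.get_obs();p,d=bot.snapshot('wrist');print(o['eef_pos'],o['ft_force'])
cv2.imwrite('pics/w4.png',cv2.resize(p[130:420,120:480],None,fx=2,fy=2,interpolation=cv2.INTER_CUBIC))
E
```

```text
time: 7.0
eef_pos: [0.5003, -0.0018, 0.0931]
orientation: [0.705, -0.036, 0.707, 0.036]
ft_force: [0.1, 0.5, -0.4]
grip_width: 0.401
[ 0.50028931 -0.00178214  0.09306672] [ 0.07435923  0.4535138  -0.37636317]
```

View pics/w4.png

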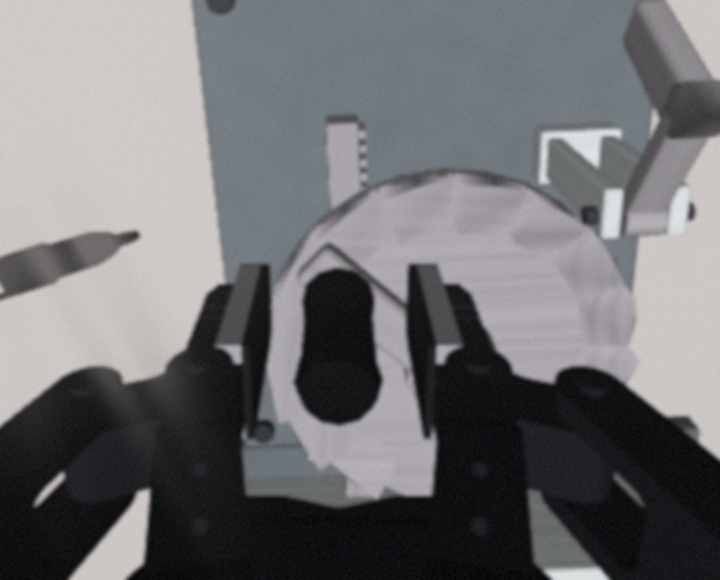

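Knob between the pads. Before turning, I'll check the pawl's angle in the w3 depth.

```bash
python3 - <<'E'
from h import *
import pickle
o,p,d=pickle.load(open('w3.pkl','rb'));C=cam('wrist',o)
for v in range(176,240,5):
    print(v,[deproj(C,u,v,d[v,u]).round(3).tolist() for u in(287,289)])
E
python3 -m handwheel '[[[0,0,0],[0,0,0]],[[0,0,0],[0,0,0]],[[0,0,0],[0,0,0]],[[0,0,0],[0,0,0]],[[0,0,0],[0,0,0]]]' 0 60
```

```text
176 [[0.429, 0.066, 0.01], [0.428, 0.069, 0.011]]
181 [[0.422, 0.066, 0.061], [0.423, 0.068, 0.059]]
186 [[0.426, 0.066, 0.066], [0.426, 0.068, 0.065]]
191 [[0.43, 0.067, 0.072], [0.429, 0.069, 0.072]]
196 [[0.433, 0.067, 0.078], [0.433, 0.069, 0.076]]
201 [[0.436, 0.068, 0.083], [0.436, 0.069, 0.084]]
206 [[0.438, 0.068, 0.092], [0.438, 0.07, 0.092]]
211 [[0.442, 0.068, 0.094], [0.442, 0.07, 0.095]]
216 [[0.452, 0.069, 0.079], [0.451, 0.071, 0.081]]
221 [[0.458, 0.07, 0.076], [0.458, 0.072, 0.076]]
226 [[0.465, 0.07, 0.072], [0.465, 0.072, 0.073]]
231 [[0.471, 0.071, 0.069], [0.471, 0.073, 0.07]]
236 [[0.478, 0.072, 0.067], [0.478, 0.074, 0.066]]
time: 7.55
eef_pos: [0.5014, -0.0018, 0.0946]
orientation: [0.707, -0.036, 0.706, 0.036]
ft_force: [-0.3, 0.0, 7.6]
grip_width: 0.183
```

Pawl is at about 145-149°, at rest. Now predict the contact angle from the top picture.

Run:
```python
from h import *
C=cam('top');d=np.load('top0.npz')['d'];hub=np.array([.529,.034]);a=np.radians(6.2);x=np.array([np.cos(a),np.sin(a)])
for n,u,v,z in[('stop near edge top',225.3,145.8,.062),('pad',233.3,205.8,.062)]:
    P=onplane(C,u,v,z);print(n,(P[:2]-hub)@x)
for v in range(136,214,2):
    P=deproj(C,232,v,d[v,232]);print(v,((P[:2]-hub)@x).round(3),P[2].round(3),end=' | ')
k=np.array([.5014,-.0018])
r=k-hub;print('\n',np.hypot(*r),np.degrees(np.arctan2(r[1],r[0])))
```

```text
stop near edge top 0.22320068072124027
pad 0.07974146412243781
136 0.245 0.063 | 138 0.24 0.064 | 140 0.234 0.066 | 142 0.232 0.06 | 144 0.23 0.052 | 146 0.231 0.034 | 148 0.231 0.019 | 150 0.229 0.01 | 152 0.197 0.092 | 154 0.194 0.086 | 156 0.194 0.071 | 158 0.191 0.065 | 160 0.178 0.091 | 162 0.174 0.09 | 164 0.171 0.086 | 166 0.172 0.065 | 168 0.16 0.091 | 170 0.156 0.089 | 172 0.151 0.089 | 174 0.147 0.088 | 176 0.143 0.087 | 178 0.138 0.086 | 180 0.133 0.089 | 182 0.129 0.087 | 184 0.124 0.09 | 186 0.119 0.09 | 188 0.114 0.09 | 190 0.109 0.093 | 192 0.105 0.091 | 194 0.101 0.088 | 196 0.097 0.085 | 198 0.105 0.03 | 200 0.093 0.066 | 202 0.088 0.067 | 204 0.083 0.066 | 206 0.079 0.066 | 208 0.078 0.045 | 210 0.078 0.024 | 212 0.075 0.013 | 
 0.045203982125472136 -127.63041642297496
```

```bash
python3 -c "
import numpy as np
f0=-133.4
for d in list(range(2,6,2))+list(range(6,91,6)):
    a,b=np.radians(f0+d),np.radians(f0);print(d,'y %.4f z %.4f'%(.045*(np.sin(a)-np.sin(b)),.045*(np.cos(a)-np.cos(b))))"
```

```text
2 y -0.0011 z 0.0012
4 y -0.0021 z 0.0024
6 y -0.0031 z 0.0036
12 y -0.0057 z 0.0075
18 y -0.0080 z 0.0116
24 y -0.0097 z 0.0160
30 y -0.0111 z 0.0205
36 y -0.0119 z 0.0251
42 y -0.0123 z 0.0298
48 y -0.0122 z 0.0345
54 y -0.0115 z 0.0392
60 y -0.0104 z 0.0438
66 y -0.0088 z 0.0482
72 y -0.0068 z 0.0525
78 y -0.0043 z 0.0565
84 y -0.0015 z 0.0602
90 y 0.0018 z 0.0636
```

```bash
python3 -m handwheel '[[[0,-0.0011,0.0012],[0,0,0]],[[0,-0.0031,0.0036],[0,0,0]],[[0,-0.0057,0.0075],[0,0,0]],[[0,-0.008,0.0116],[0,0,0]],[[0,-0.0097,0.016],[0,0,0]],[[0,-0.0111,0.0205],[0,0,0]],[[0,-0.0119,0.0251],[0,0,0]],[[0,-0.0123,0.0298],[0,0,0]],[[0,-0.0122,0.0345],[0,0,0]]]'
cat >> h.py <<'E'
def wheel():
    o=bot.get_obs();a=np.radians(5.8);hub=np.array([.529,.034]);r=np.array(o['eef_pos'][:2])-hub
    th=np.arctan2(r[1],r[0]);t=np.array([-np.sin(th),np.cos(th)]);f=np.array(o['ft_force'][:2])
    print('t %.2f'%o['time'],'r %.4f ang %.1f'%(np.hypot(*r),np.degrees(th)-5.8),'Ftan %.1f Frad %.1f Fz %.1f'%(f@t,f@(r/np.hypot(*r)),o['ft_force'][2]),o['eef_pos'].round(4),'w %.3f'%o['grip_width'])
E
python3 -c "from h import *;wheel()"
```

```text
time: 8.45
eef_pos: [0.535, -0.0101, 0.0945]
orientation: [0.705, -0.036, 0.707, 0.036]
ft_force: [-7.6, 2.1, 12.7]
grip_width: 0.176
t 8.45 r 0.0445 ang -88.0 Ftan -7.3 Frad -3.1 Fz 12.7 [ 0.535  -0.0101  0.0945] w 0.176
```

```bash
python3 -m handwheel '[[[0,0.0007,0.0047],[0,0,0]],[[0,0.0018,0.0093],[0,0,0]],[[0,0.0034,0.0137],[0,0,0]],[[0,0.0054,0.018],[0,0,0]],[[0,0.0066,0.02],[0,0,0]],[[0,0.0079,0.022],[0,0,0]]]'
python3 -c "
from h import *;wheel()
f=-133.4+78
for d in np.arange(1.5,60,1.5):
    a,b=np.radians(f+d),np.radians(f);print(d+78,'%.4f %.4f'%(.045*(np.sin(a)-np.sin(b)),.045*(np.cos(a)-np.cos(b))),end=' | ')"
```

```text
time: 9.05
eef_pos: [0.556, -0.001, 0.0945]
orientation: [0.705, -0.036, 0.707, 0.036]
ft_force: [-7.2, -1.6, 12.8]
grip_width: 0.183
t 9.05 r 0.0442 ang -58.2 Ftan -6.6 Frad -3.1 Fz 12.8 [ 0.556  -0.001   0.0945] w 0.183
79.5 0.0007 0.0010 | 81.0 0.0014 0.0019 | 82.5 0.0021 0.0028 | 84.0 0.0029 0.0037 | 85.5 0.0037 0.0046 | 87.0 0.0045 0.0055 | 88.5 0.0053 0.0063 | 90.0 0.0061 0.0071 | 91.5 0.0070 0.0079 | 93.0 0.0079 0.0087 | 94.5 0.0088 0.0095 | 96.0 0.0097 0.0102 | 97.5 0.0107 0.0109 | 99.0 0.0116 0.0116 | 100.5 0.0126 0.0122 | 102.0 0.0136 0.0129 | 103.5 0.0146 0.0135 | 105.0 0.0156 0.0140 | 106.5 0.0167 0.0146 | 108.0 0.0177 0.0151 | 109.5 0.0188 0.0156 | 111.0 0.0199 0.0161 | 112.5 0.0210 0.0165 | 114.0 0.0221 0.0169 | 115.5 0.0232 0.0173 | 117.0 0.0243 0.0176 | 118.5 0.0255 0.0179 | 120.0 0.0266 0.0182 | 121.5 0.0278 0.0185 | 123.0 0.0289 0.0187 | 124.5 0.0301 0.0189 | 126.0 0.0312 0.0191 | 127.5 0.0324 0.0192 | 129.0 0.0336 0.0193 | 130.5 0.0348 0.0194 | 132.0 0.0359 0.0194 | 133.5 0.0371 0.0194 | 135.0 0.0383 0.0194 | 136.5 0.0395 0.0194 |
```

```bash
python3 -m handwheel '[[[0,0.0014,0.0019],[0,0,0]],[[0,0.0021,0.0028],[0,0,0]],[[0,0.0029,0.0037],[0,0,0]]]' >/dev/null; python3 -c "from h import *;wheel()"
python3 -m handwheel '[[[0,0.0008,0.0009],[0,0,0]],[[0,0.0016,0.0018],[0,0,0]],[[0,0.0024,0.0026],[0,0,0]]]' >/dev/null; python3 -c "from h import *;wheel()"
```

```text
t 9.35 r 0.0442 ang -52.2 Ftan -6.6 Frad -2.8 Fz 12.5 [0.5594 0.002  0.0945] w 0.184
t 9.65 r 0.0442 ang -47.8 Ftan -7.3 Frad -2.6 Fz 11.6 [0.5618 0.0044 0.0945] w 0.176
```

Run:
```python
from h import *
for n in('top','side'):
    p,d=bot.snapshot(n);np.savez(n+'1.npz',p=p,d=d)
C=cam('top');d=np.load('top1.npz')['d'];hub=np.array([.529,.034]);a=np.radians(6.2);x=np.array([np.cos(a),np.sin(a)])
for v in range(136,214,2):
    P=deproj(C,215,v,d[v,215]);print(v,((P[:2]-hub)@x).round(3),P[2].round(3),end=' | ')
p=np.load('top1.npz')['p'];s=np.load('side1.npz')['p']
i=np.hstack([cv2.resize(p[115:265,165:295],(390,450),interpolation=cv2.INTER_CUBIC),cv2.resize(s[195:295,160:260],(400,450),interpolation=cv2.INTER_CUBIC)])
cv2.imwrite('pics/m1.png',i)
```

```text
136 0.269 0.01 | 138 0.244 0.062 | 140 0.239 0.065 | 142 0.235 0.063 | 144 0.229 0.065 | 146 0.215 0.089 | 148 0.21 0.091 | 150 0.208 0.084 | 152 0.211 0.061 | 154 0.196 0.091 | 156 0.191 0.091 | 158 0.187 0.091 | 160 0.183 0.089 | 162 0.179 0.085 | 164 0.074 0.412 | 166 0.065 0.432 | 168 0.055 0.455 | 170 0.05 0.462 | 172 0.045 0.469 | 174 0.036 0.494 | 176 0.026 0.519 | 178 0.018 0.538 | 180 0.012 0.554 | 182 0.005 0.569 | 184 -0.001 0.584 | 186 -0.006 0.597 | 188 -0.011 0.609 | 190 -0.016 0.619 | 192 -0.02 0.63 | 194 -0.024 0.638 | 196 -0.028 0.647 | 198 -0.034 0.663 | 200 -0.037 0.67 | 202 -0.038 0.67 | 204 -0.042 0.677 | 206 -0.045 0.684 | 208 -0.047 0.688 | 210 -0.05 0.695 | 212 -0.052 0.697 |
```

View pics/m1.png

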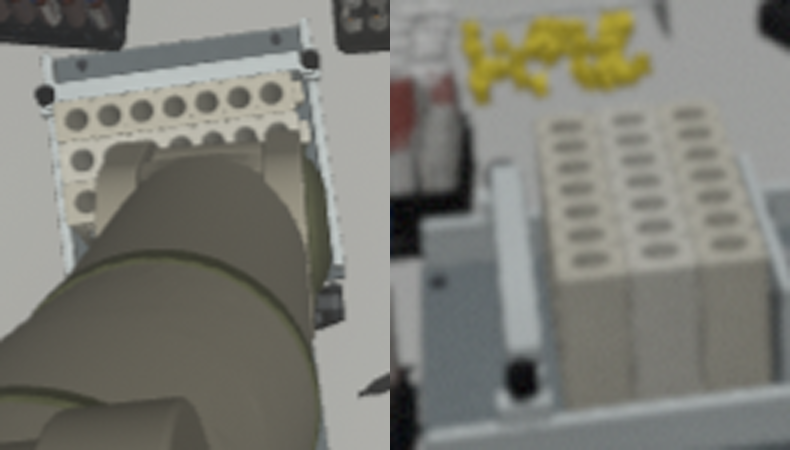

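The carriers have closed up on each other, but a gap of about 10 mm to the stop remains (side crop: bar at x≈515, row front at x≈550). Continue slowly.

```bash
python3 -m handwheel '[[[0,0.0008,0.0008],[0,0,0]],[[0,0.0017,0.0016],[0,0,0]],[[0,0.0026,0.0024],[0,0,0]]]' >/dev/null; python3 -c "from h import *;wheel()"
python3 -m handwheel '[[[0,0.0009,0.0008],[0,0,0]],[[0,0.0018,0.0015],[0,0,0]],[[0,0.0028,0.0022],[0,0,0]]]' >/dev/null; python3 -c "from h import *;wheel()"
```

```text
t 10.05 r 0.0441 ang -43.4 Ftan -6.8 Frad -3.4 Fz 11.7 [0.564  0.0071 0.0945] w 0.182
t 10.35 r 0.0441 ang -38.9 Ftan -6.8 Frad -2.6 Fz 11.1 [0.566  0.01   0.0945] w 0.179
```

```bash
python3 -m handwheel '[[[0,0.0009,0.0007],[0,0,0]],[[0,0.0019,0.0013],[0,0,0]],[[0,0.0029,0.002],[0,0,0]]]' >/dev/null; python3 -c "from h import *;wheel()"
```

```text
t 10.65 r 0.0441 ang -34.4 Ftan -6.1 Frad -3.9 Fz 10.9 [0.5677 0.0129 0.0945] w 0.179
```

```bash
python3 -m handwheel '[[[0,0.001,0.0006],[0,0,0]],[[0,0.002,0.0011],[0,0,0]]]' >/dev/null; python3 -c "from h import *;wheel()"
python3 - <<'E'
from h import *
p,d=bot.snapshot('side');np.savez('side2.npz',p=p,d=d)
cv2.imwrite('pics/m2.png',cv2.resize(p[195:295,160:260],(700,600),interpolation=cv2.INTER_CUBIC))
E
```

```text
t 10.85 r 0.0441 ang -31.4 Ftan -6.1 Frad -3.4 Fz 9.4 [0.5687 0.0149 0.0945] w 0.181
```

View pics/m2.png

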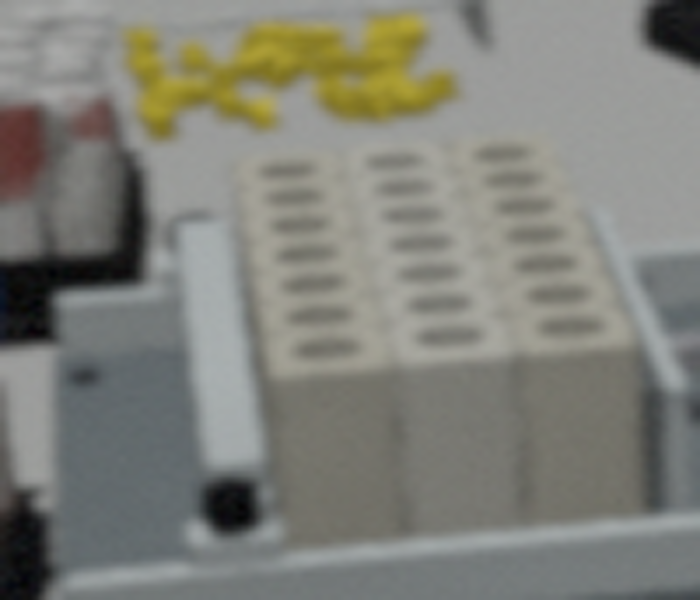

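Nearly there: bar edge at (262,430) and row front at (275,430), about 2-3 mm left. Small steps now.

```bash
python3 -m handwheel '[[[0,0.0011,0.0006],[0,0,0]]]' >/dev/null; python3 -c "from h import *;wheel()"
python3 -m handwheel '[[[0,0.001,0.0005],[0,0,0]]]' >/dev/null; python3 -c "from h import *;wheel()"
```

```text
t 11.00 r 0.0441 ang -30.0 Ftan -6.4 Frad -2.5 Fz 10.4 [0.5692 0.0159 0.0945] w 0.180
t 11.10 r 0.0441 ang -28.4 Ftan -5.9 Frad -3.8 Fz 9.8 [0.5697 0.017  0.0946] w 0.180
```

```bash
python3 -m handwheel '[[[0,0.0011,0.0005],[0,0,0]]]' >/dev/null; python3 -c "from h import *;wheel()"
python3 -m handwheel '[[[0,0.0011,0.0005],[0,0,0]]]' >/dev/null; python3 -c "from h import *;wheel()"
```

```text
t 11.20 r 0.0441 ang -26.9 Ftan -5.9 Frad -2.6 Fz 10.2 [0.5701 0.0181 0.0946] w 0.182
t 11.30 r 0.0441 ang -25.3 Ftan -5.5 Frad -2.5 Fz 10.5 [0.5705 0.0192 0.0946] w 0.179
```

```bash
python3 -m handwheel '[[[0,0.0011,0.0004],[0,0,0]]]' >/dev/null; python3 -c "from h import *;wheel()"
```

```text
t 11.40 r 0.0441 ang -23.9 Ftan -7.1 Frad -3.0 Fz 9.3 [0.5709 0.0203 0.0946] w 0.181
```

```bash
python3 -m handwheel '[[[0,0.0011,0.0004],[0,0,0]]]' >/dev/null; python3 -c "from h import *;wheel()"
```

```text
t 11.50 r 0.0441 ang -22.7 Ftan -8.3 Frad -2.6 Fz 11.0 [0.5712 0.0212 0.0946] w 0.180
```

```bash
python3 -m handwheel '[[[0,0.0011,0.0004],[0,0,0]]]' >/dev/null; python3 -c "from h import *;wheel()"
```

```text
t 11.60 r 0.0441 ang -21.7 Ftan -9.6 Frad -2.9 Fz 9.9 [0.5714 0.0219 0.0946] w 0.179
```

Contact is made: the knob force rose 5.5 → 9.6 N, i.e. a pad force of about 8 N. Unload the arm gently (less than the drag holds) before opening.

```bash
python3 -m handwheel '[[[0,-0.0005,-0.0002],[0,0,0]],[[0,-0.001,-0.0004],[0,0,0]]]' >/dev/null; python3 -c "from h import *;wheel()"
```

```text
t 11.80 r 0.0441 ang -21.9 Ftan -4.7 Frad -2.4 Fz 8.8 [0.5714 0.0218 0.0946] w 0.185
```

```bash
python3 -m handwheel '[[[0,-0.0006,-0.0002],[0,0,0]]]' >/dev/null; python3 -c "from h import *;wheel()"
```

```text
t 11.90 r 0.0441 ang -21.9 Ftan -1.9 Frad -3.9 Fz 9.4 [0.5713 0.0217 0.0946] w 0.180
```

```bash
python3 -m handwheel '[[[0,0,0],[0,0,0]],[[0,0,0],[0,0,0]],[[0,0,0],[0,0,0]],[[0,0,0],[0,0,0]],[[-0.015,0,0],[0,0,0]],[[-0.04,0,0],[0,0,0]],[[-0.08,0,0],[0,0,0]],[[-0.12,0,0],[0,0,0]],[[-0.15,0,0],[0,0,0]],[[-0.15,0,-0.04],[0,0,0]],[[-0.15,0,-0.08],[0,0,0]],[[-0.15,0,-0.1],[0,0,0]]]' 0.4
python3 - <<'E'
from h import *
for _ in range(4): p,d=bot.snapshot('wrist')
o=bot.get_obs();C=cam('wrist',o);print(o['eef_pos'],o['ft_force'])
P=np.array([[deproj(C,u,v,d[v,u]) for u in range(150,430)] for v in range(80,300)])
g=cv2.cvtColor(p,cv2.COLOR_BGR2GRAY)[80:300,150:430]
k=(g<45)&(P[...,2]>.1)&(P[...,2]<.115);K=np.median(P[k],0);print('knob',k.sum(),K)
r=K[:2]-[.529,.034];print(np.hypot(*r),np.degrees(np.arctan2(r[1],r[0]))-5.8)
s,_=bot.snapshot('side')
i=np.hstack([cv2.resize(p[60:420,120:480],(400,400)),cv2.resize(s[195:295,160:260],(400,400),interpolation=cv2.INTER_CUBIC)])
cv2.imwrite('pics/m3.png',i)
E
```

```text
time: 13.1
eef_pos: [0.4694, 0.0121, 0.2439]
orientation: [0.706, -0.036, 0.707, 0.036]
ft_force: [0.2, 0.4, 0.0]
grip_width: 0.4
[0.47317669 0.01268999 0.24417126] [ 0.05746913 -0.17950173  0.04798442]
knob 47 [0.56614435 0.02023944 0.10384468]
0.039611311662503756 -26.127744674244767
```

View pics/m3.png

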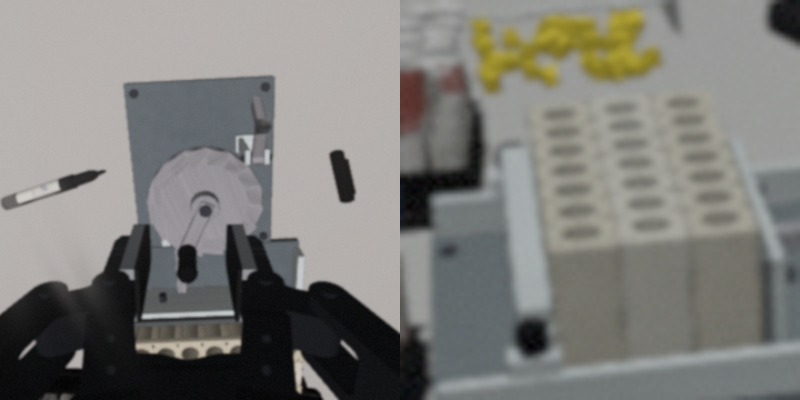

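Run:
```python
from h import *
o=bot.get_obs();p,d=bot.snapshot('wrist');C=cam('wrist',o)
g=cv2.cvtColor(p,cv2.COLOR_BGR2GRAY);print(g[300:].min())
for th in(-18,-22,-26):
    a=np.radians(th+5.8);P=[.529+.0445*np.cos(a),.034+.0445*np.sin(a)]
    print(th,[np.round(proj(C,P+[z]),1).tolist() for z in(.1087,.0687)])
m=((g<50)*255).astype(np.uint8);u0,v0=map(int,proj(C,[.570,.022,.0887]))
n,l,s,c=cv2.connectedComponentsWithStats(m)
i=l[v0,u0];print(u0,v0,i,s[i],c[i])
b=[(v,np.where(l[v]==i)[0].min(),np.where(l[v]==i)[0].max()) for v in range(s[i][1],s[i][1]+s[i][3],4)];print(b)
```

```text
0
-18 [[291.7, 306.1], [291.4, 283.7]]
-22 [[288.6, 305.2], [288.7, 282.9]]
-26 [[285.7, 304.0], [286.0, 281.8]]
289 291 8 [279 279  19  34 481] [288.07900208 295.7983368 ]
[(279, np.int64(287), np.int64(289)), (283, np.int64(281), np.int64(294)), (287, np.int64(281), np.int64(295)), (291, np.int64(281), np.int64(295)), (295, np.int64(281), np.int64(295)), (299, np.int64(281), np.int64(296)), (303, np.int64(280), np.int64(297)), (307, np.int64(281), np.int64(296)), (311, np.int64(284), np.int64(292))]
```

The knob outline is centred at u = 288.4. The prediction for −22° is 288.6, so the wheel stayed put. Handing in.

```bash
python3 -c "
from plant import bot
print(bot.get_obs()['ft_force'],bot.get_obs()['time']);bot.sign_off()"
```

```text
[ 1.27863941 -0.59662787  0.29876989] 13.4
the job is handed in; nothing more can be done
```

The job is done and was handed in at 13.4 s. The row is closed up against the end stop, with an estimated pad press of about 8 N.

- **Pawl:** I gripped it by the tab, swung it up past vertical and let it fall back. Depth readings before turning put it at about 145°, against a rest of 149°. The last wrist picture shows it still laid back.
- **Wheel:** I turned it backward by the knob, about 111°. Near the stop I went in 1.5° steps until the knob force rose from its 5.5–6 N drag to 9.6 N. That force gives about 8 N on the pad. The angle turned after contact suggests 8–10 N.
- **Letting go:** I unloaded the arm to about 2 N before opening the gripper and lifting clear.

**Last checks:**
- The side picture shows all three carriers tight together against the bar.
- The knob outline after release matches −22°, where I left it. A rougher depth estimate on few pixels gave −26° with a radius 5 mm too short, so I discarded it.
- The marker and cap look undisturbed. I did not recheck the mouse or the spare carrier, but the arm did not come near them.
- There is no direct reading of the pad force, so the 8 N rests on the knob force and the angle turned.

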